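# Lock the amber lid on the bench polisher

### The job

Two small pin polishers stand on the goldsmith's bench. The amber lid has been dropped into its pot but not locked: take it by its bar handle, push it down against the spring, turn it a quarter turn clockwise (seen from above) and let it come up, so that it sits locked in its pot; then let go. Leave the blue lid of the other polisher, which is already locked, as it is.

Things in the scene. Friction and masses are not known exactly. Their poses are not given: they have to be found in the camera images.
- lid: Amber lid, loose, 0.2 kg. Origin: centre of its underside, z up. Plug 60 mm across, 24 mm high; on it a bar handle, 56 long (along x), 14 thick (y), 36 high (z 24 to 60), white line on top: grip it across y at z about 46. Two lugs in line with the bar, 6 thick, reach 41 mm from the axis. They start in the collar's slots, origin 124 mm above the bench, bar within 8 deg of the polisher's x.
- polisher: The amber lid's polisher, fixed to the bench, the lid on its axis: grey drum 140 mm across, 45 high, dark pot 108 mm across on it. Origin: centre of the underside, z up; the collar's two open slots lie at +x and -x, a black knob on the front at -x. In the pot a spring plate carries the lid: 4 N, then 0.45 N more per mm, bottom stop 20 mm down.
- collar (a point): Centre of the polisher's aluminium collar, at its top, 130 mm above the bench; opening 66 mm, outside 108 mm. Pushed down more than 12 mm (16 is good), the lid turns, clockwise from above only, from the slots to the two green marks at 82 deg (72 to 92 will do, stop at 95). Let up there, its lugs rise into notches: lid origin 12 mm below this point, 6 mm lower than at the start.
- other_lid: Blue lid of the same shape and size (origin: centre of its underside, bar along x), already locked in the other, identical polisher, at least 200 mm from the amber lid. Leave it alone. A soldering block, a tin and a glass jar, all under 80 mm high, also stand on the bench, at least 100 mm from the amber lid's axis.
Mind the look-alikes: they are no part of the job. What is shaped like the polisher but pink is not meant.

How it is judged (in metres and radians):
On the way:
1. the amber lid is pushed down by at least 11 mm while its lugs are still at the slots (before it is turned) (z of lid in the frame of polisher below 0.113 m and angle between the x axis of lid and the x axis of polisher, either way round below 0.4 rad), for 0.05 s.
At the end, for the whole second after the job is handed in: The amber lid is locked in its polisher: its bar is turned more than 63 degrees from the polisher's x axis, its origin is 118 mm (within 3 mm) above the polisher's underside, within 8 mm of the polisher's axis, upright within 7 degrees and at rest (angle between the x axis of lid and the x axis of polisher, either way round above 1.1 rad and z of lid in the frame of polisher between 0.115 and 0.121 m and horizontal distance between lid and polisher below 0.008 m and angle between lid's own z axis and vertical below 0.12 rad and linear speed of lid below 0.02 m/s); the robot touches nothing.
It fails at once if the blue lid of the other polisher is pressed, lifted or shifted by more than 6 mm (distance of other_lid from where it was at the start of the episode above 0.006 m).
It also fails if it takes over 32 s, if anything falls off the work surface, if the arm or the gripper's body presses on something with over 40 N, if the wrist force passes 120 N, or if a joint passes its speed limit or range.

### The arm

A 6-joint arm with a two-finger parallel gripper is mounted at the origin on the work surface. World frame = base frame: x ahead of the robot, y to its left, z up, the work surface at z = 0. Lengths are in m, angles in degrees, forces in N, time in s.
With the tool pointing down it reaches from about 0.4 to 0.825 m from the base axis. Payload 7 kg.
Tool frame: the origin (TCP) lies at the very end of the fingers, on their centre line; the grasp point (between the pads) lies 19 mm behind it; z points along the fingers, y is the line along which they close (so a half turn about z gives the same grasp; the last joint's range is limited). The gripper opens to 88 mm and grips with 3 to 60 N. Pads are 19 mm wide; open, the fingers measure 130 mm over their backs; the gripper's body (78 mm by 193 mm) begins 47 mm behind the grasp point.
Start: joints at [84.803, 20.546, 0.682, 0, -70.136, -16.507], TCP at [0.25, 0.627, 0.227] pointing down, gripper open.
Joint ranges: [-176.03, 176.03], [-82.01, 121.73], [-58.28, 71.71], [-173.87, 95.51], [-174.79, -0.11], [-173.66, 173.66]. Speed limits (degrees/s): [136.94, 136.94, 172.46, 180, 180, 180].

### API

Orientations are given as [roll, pitch, yaw] about the fixed x, y, z axes, in that order (R = Rz(yaw) Ry(pitch) Rx(roll)).
In Python, from plant import get_state, imaging, r, finder gives the robot as it stands.
- The arm moves only by the shell command python3 -m handwheel 'ROWS' [FORCE]. ROWS is JSON, a list of rows, each a list of 5 numbers: the closure, from 0 (fully open) to 1 (shut), then the shift along the world's x, y, z in cm, then the turn about the world's z in degrees. A call has 1 to 8 rows; each row is the pose to reach, as a shift and turn from the pose commanded when the call began; what a row does not reach only later rows make up. A row lasts 1/8 s, in which the tool goes at most 62.5 mm and 10.7 degrees, less where a joint would pass 70% of its speed; a pose out of reach is approached as far as the arm can. A call with a gripper value outside its range is refused whole. The fingers move at their own pace and stop on an object; FORCE is the grip in N (left out, the last holds). Time passes only in rows, so rows that repeat a pose let the fingers close. It gives the time, the measured TCP pose, the force, the opening and the grip force at its end, in the units of the state.
- get_state(): the state, without advancing time (a new reading comes with each control period).
- imaging.capture(name): name is "scene" or "side" or "wrist"; returns (picture, depth): 384x512x3 uint8, red, green, blue; 384x512 float32, m along the optical axis (not along the pixel's ray), 0 where there is no reading.
- imaging.get_calibration(name): a dict with "fx", "fy", "cx", "cy" (pixels), "rvec" (rotation vector, rad) and "tvec" (3), from world to camera coordinates, as OpenCV has them; the wrist camera has in their place "hand_eye" (4x4, takes a point from camera to tool coordinates, whose origin is the TCP and whose axes are the flange's). Camera axes: x right, y down, z forward; pixel columns grow to the right and rows downward; lengths in m; the calibration is good to about 2 mm. A picture is of the moment at which its call begins: read the wrist's pose just before it. get_calibration takes no time and is no camera call.
- r.close_job(): hands the job in; it is judged then, once.
Trained networks look in the newest picture that a camera, given by its name, has taken for a name from the list of things; names that differ only in an ending like _2 or _b are one class to them, and where a whole thing is asked for, a point or a joint stands for the part that bears it (a point fixed in the world has none). Each returns a list of dicts, best first, with "p" (0 to 1); they miss things now and then, are a little off and sometimes report something else, mostly with a low value. They report only what shows in the picture. A call takes as long as a camera call. They do not tell look-alikes from the thing itself.
- finder.cut_out(camera, query): "region" (384x512 bool, what is visible of it) and "pixel" ([column, row] in pixels, amid what is visible of it).
The state is a dict: "time_s": time; "joints": joint angles; "qd": joint speeds; "joint_torque": joint torques, N m; "tcp_pos": TCP position; "eef_rot": TCP orientation; "contact_force": force on the tool from outside, world axes, zero at the start; "moment": the same for the moment, N m; "gripper_width": finger opening in m; "gripper_force": force on a finger pad.
Only numpy, scipy, OpenCV 4.12 (cv2) and the standard library are available. Lean on these libraries where they do the work, as an engineer would, in place of code of your own. Each camera call takes 0.05 s, during which the arm holds its last target. There are 200 camera calls.

## Working session

There is one attempt and no reset: what is moved stays moved. The work goes in short steps, Python scripts to look and compute and a shell command to move; the robot and the scene stay as the last step left them, time stands still between calls to the robot, and variables do not carry over. Pictures are saved under pics/ and viewed, at most 10 in all, crops included, and the job is handed in when it is done.

```bash
mkdir -p pics; cat > h.py <<'E'
import numpy as np, cv2
from plant import get_state, imaging, r, finder
from scipy.spatial.transform import Rotation as R
def cloud(name, d):
    c=imaging.get_calibration(name); v,u=np.mgrid[:384,:512]
    P=np.stack([(u-c['cx'])/c['fx']*d,(v-c['cy'])/c['fy']*d,d],-1)
    if 'rvec' in c:
        M=cv2.Rodrigues(np.array(c['rvec'],float))[0]; return (P-np.array(c['tvec']).ravel())@M
    s=get_state(); T=np.array(c['hand_eye']); P=P@T[:3,:3].T+T[:3,3]
    return P@R.from_euler('xyz',s['eef_rot'],degrees=True).as_matrix().T+np.array(s['tcp_pos'])
def save(n,img): cv2.imwrite('pics/'+n,img[...,::-1])
E
python3 - <<'E'
from h import *
s=get_state(); print(s)
ims=[]
for n in ['scene','side','wrist']:
    im,d=imaging.capture(n); np.savez('/tmp/'+n,im=im,d=d,P=cloud(n,d)); ims.append(im)
    P=cloud(n,d)
    for q in ['lid','polisher']:
        for o in finder.cut_out(n,q):
            m=o['region']&(d>0); print(n,q,round(o['p'],2),o['pixel'],np.round(np.median(P[m],0),3) if m.any() else 0, im[m].mean(0).round())
save('a.png',np.hstack(ims[:2])[:, :][::1]) if 0 else save('a.png',cv2.resize(np.vstack([np.hstack(ims[:2]),np.hstack([ims[2],ims[2]*0])]),(800,600)))
E
```

```text
{'time_s': 0.0, 'joints': array([ 8.48037466e+01,  2.05894827e+01,  6.33064797e-01, -2.18884437e-02,
       -7.01358861e+01, -1.65059400e+01]), 'qd': array([ 0.21191429,  0.02055325,  0.07406071,  0.06579546, -0.09428255,
        0.01410122]), 'joint_torque': array([-5.84591580e-04, -5.82714915e+01,  2.93070155e+01,  6.99751407e+00,
        7.01569792e-03, -1.58627681e-04]), 'tcp_pos': array([0.24944578, 0.62667629, 0.22563378]), 'eef_rot': array([ 1.79905653e+02, -6.49904112e-03, -2.17096422e+01]), 'contact_force': array([ 0.24660722, -0.7880216 , -0.46304904]), 'moment': array([-0.00127708, -0.00196229,  0.07680068]), 'gripper_force': 0.0, 'gripper_width': 0.08746324313035138}
scene lid 0.71 [363.0, 164.7] [0.474 0.203 0.15 ] [174. 108.  44.]
scene polisher 0.94 [278.1, 178.3] [0.474 0.026 0.091] [162.  92. 111.]
scene polisher 0.85 [300.7, 252.8] [0.683 0.13  0.091] [167.  98. 116.]
scene polisher 0.76 [356.5, 206.5] [0.5   0.208 0.073] [63. 67. 69.]
side lid 0.82 [198.8, 131.1] [0.456 0.191 0.151] [155. 104.  19.]
side polisher 0.94 [209.3, 164.2] [0.48  0.159 0.099] [80. 76. 73.]
side polisher 0.8 [190.9, 217.5] [ 0.439 -0.026  0.077] [152.  95. 108.]
side polisher 0.62 [288.2, 185.0] [0.641 0.076 0.074] [151.  94. 107.]
```

View pics/a.png

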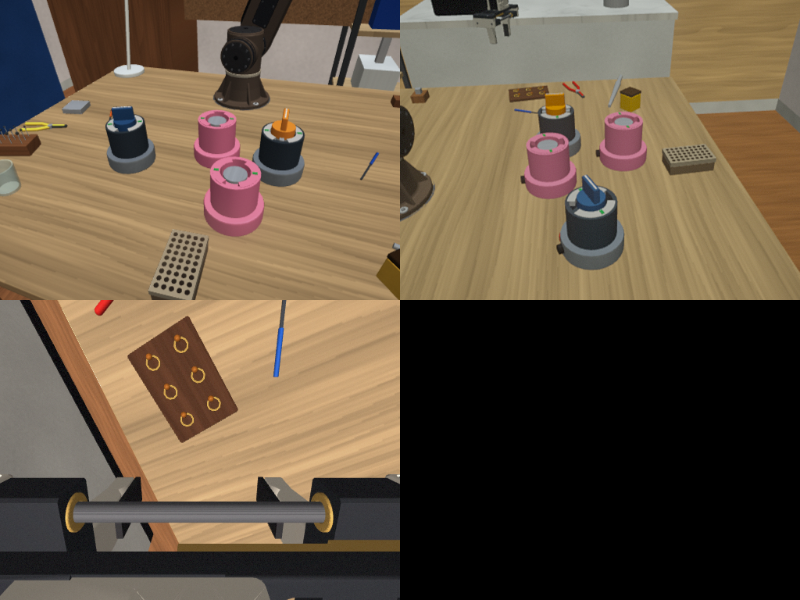

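```bash
python3 - <<'E'
from h import *
for n in ['scene','side']:
    z=np.load(f'/tmp/{n}.npz'); im,d,P=z['im'],z['d'],z['P']
    hsv=cv2.cvtColor(im,cv2.COLOR_RGB2HSV).astype(int); H,S,V=np.moveaxis(hsv,-1,0)
    near=(np.hypot(P[...,0]-.47,P[...,1]-.19)<.09)&(d>0)
    am=near&(H>8)&(H<30)&(S>110)&(P[...,2]>.13)
    top=near&(P[...,2]>.176)
    q=P[top]; c=q[:,:2].mean(0); rect=cv2.minAreaRect((q[:,:2]*1000).astype(np.float32))
    u=np.linalg.svd(q[:,:2]-c)[2][0]
    print(n,'top',top.sum(),c,np.median(q[:,2]),rect,np.degrees(np.arctan2(u[1],u[0]))%180)
    print(' amber zrange',np.percentile(P[am][:,2],[1,50,99]))
    col=near&(P[...,2]>.12)&(P[...,2]<.135)
    print(' collar',col.sum(),cv2.minEnclosingCircle((P[col][:,:2]*1000).astype(np.float32)),np.median(P[col][:,2]))
    gr=near&(H>40)&(H<85)&(S>100)&(P[...,2]>.09)
    k,l,st,ce=cv2.connectedComponentsWithStats(gr.astype(np.uint8))
    for i in range(1,k):
        if st[i,4]>3: print(' green',ce[i],st[i,4],np.median(P[l==i],0))
    kn=near&(V<40)&(P[...,2]<.045)&(P[...,2]>.01)
    if kn.sum(): print(' knob',kn.sum(),np.median(P[kn],0))
E
```

```text
scene top 127 [0.46244864 0.2025401 ] 0.18551664112482005 ((455.54620361328125, 202.38247680664062), (54.893455505371094, 13.833189010620117), 1.2049740552902222) 0.7429931010841423
 amber zrange [0.13042325 0.14977637 0.18657249]
 collar 939 ((453.46685791015625, 203.31939697265625), 55.11122512817383) 0.1312204049471341
 green [341. 166.] 5 [0.4588398  0.16166965 0.13313312]
 green [383. 170.] 5 [0.45039638 0.24298566 0.13312914]
side top 128 [0.4550742  0.19466577] 0.18191786103995444 ((454.9959411621094, 195.6666717529297), (54.22582244873047, 16.001596450805664), 0.9744176864624023) 0.44393917078681966
 amber zrange [0.13084741 0.15421179 0.18411761]
 collar 613 ((453.51544189453125, 196.80099487304688), 56.774112701416016) 0.12870201675534437
 green [200.8 148.6] 5 [0.46051369 0.16341843 0.12942142]
```

The picture shows the amber lid on its dark pot at about (363,165) in the scene view and (199,131) in the side view. Its bar lies nearly along world x, near (0.455, 0.20). I'll move above it and check from close up.

```bash
python3 -m handwheel '[[0,2.5,-5.3,1,2.7],[0,5.1,-10.7,2,5.4],[0,7.7,-16,3,8.1],[0,10.3,-21.3,3,10.8],[0,12.9,-26.7,3,13.5],[0,15.5,-32,3,16.2],[0,18,-37.4,3,19],[0,20.5,-42.7,3,21.7]]' 30
```

```text
time_s: 1.45
tcp_pos: [0.4551, 0.1984, 0.257]
eef_rot: [-180.0, -0.0, 0.1]
contact_force: [1.7, 1.1, -0.4]
gripper_width: 0.0876
gripper_force: 0.0
```

```bash
python3 -m handwheel '[[0,0,0,0,0],[0,0,0,0,0],[0,0,0,0,0]]'; python3 - <<'E'
from h import *
s=get_state(); print(s['time_s'],s['tcp_pos'],s['eef_rot'],s['joints'])
im,d=imaging.capture('wrist'); P=cloud('wrist',d); save('b.png',im); np.savez('/tmp/w',im=im,d=d,P=P)
near=(np.hypot(P[...,0]-.455,P[...,1]-.2)<.075)&(d>0)
top=near&(P[...,2]>.177)&(P[...,2]<.192)
rect=cv2.minAreaRect((P[top][:,:2]*1000).astype(np.float32)); print('top',top.sum(),rect,np.median(P[top][:,2]))
H,S,V=np.moveaxis(cv2.cvtColor(im,cv2.COLOR_RGB2HSV).astype(int),-1,0)
gr=near&(H>40)&(H<85)&(S>100)&(P[...,2]>.09)
k,l,st,ce=cv2.connectedComponentsWithStats(gr.astype(np.uint8))
for i in range(1,k):
    if st[i,4]>5: print(' green',ce[i],st[i,4],np.median(P[l==i],0))
E
```

```text
time_s: 1.82
tcp_pos: [0.4544, 0.201, 0.2566]
eef_rot: [-180.0, -0.0, 0.1]
contact_force: [-0.4, -0.1, -0.6]
gripper_width: 0.0875
gripper_force: 0.0
1.825 [0.45435605 0.20100559 0.25657911] [-1.79990207e+02 -3.38431302e-03  5.56322770e-02] [ 4.65695650e+01  2.39322847e+00 -1.84878660e+01 -4.58550045e-03
 -6.91094712e+01  4.34877024e+01]
top 1049 ((454.26922607421875, 200.7493438720703), (55.53935623168945, 13.478816032409668), 0.4897899329662323) 0.18390294466441154
 green [295.90277778 182.59722222] 72 [0.45840495 0.15963737 0.13130456]
 green [215.07462687 191.25373134] 67 [0.44962674 0.24107964 0.13110547]
```

Close-up numbers agree: the bar centre is (0.4543, 0.2007) and the bar angle about 0.5°. The green marks lie at 96.2°, so the turn needed is about −84°. Next I'll descend and grip.

```bash
python3 -m handwheel '[[0,0,0,-4,0],[0,0,0,-8,0],[0,0,0,-10.5,0],[0,0,0,-10.5,0],[0.5,0,0,-10.5,0],[1,0,0,-10.5,0],[1,0,0,-10.5,0],[1,0,0,-10.5,0]]' 50; python3 -m handwheel '[[1,0,0,0,0],[1,0,0,0,0],[1,0,0,0,0],[1,0,0,0,0]]'
```

```text
time_s: 2.88
tcp_pos: [0.4548, 0.2002, 0.152]
eef_rot: [-180.0, -0.0, -0.0]
contact_force: [0.5, 0.0, -0.4]
gripper_width: 0.0534
gripper_force: 0.0
time_s: 3.38
tcp_pos: [0.4546, 0.2001, 0.1515]
eef_rot: [-180.0, -0.0, -0.0]
contact_force: [0.7, 0.9, -0.6]
gripper_width: 0.0137
gripper_force: 50.0
```

Gripped at 13.7 mm. Next, push down 16 mm.

```bash
python3 -m handwheel '[[1,0,0,-0.4,0],[1,0,0,-0.8,0],[1,0,0,-1.2,0],[1,0,0,-1.6,0],[1,0,0,-1.6,0],[1,0,0,-1.6,0],[1,0,0,-1.6,0]]'
```

```text
time_s: 4.25
tcp_pos: [0.4548, 0.2002, 0.136]
eef_rot: [-180.0, -0.0, 0.0]
contact_force: [-3.9, -0.6, 9.1]
gripper_width: 0.0137
gripper_force: 49.9
```

The force of about 9 N fits the spring law, so the lid is down. Now the turn.

```bash
python3 -m handwheel '[[1,0,0,0,-6],[1,0,0,0,-12],[1,0,0,0,-18],[1,0,0,0,-24],[1,0,0,0,-30],[1,0,0,0,-36],[1,0,0,0,-42],[1,0,0,0,-42]]'
```

```text
time_s: 5.25
tcp_pos: [0.4557, 0.2008, 0.1365]
eef_rot: [-179.9, -0.1, -42.1]
contact_force: [0.0, -0.2, 8.9]
gripper_width: 0.0137
gripper_force: 50.0
```

```bash
python3 -m handwheel '[[1,0,0,0,-6],[1,0,0,0,-12],[1,0,0,0,-18],[1,0,0,0,-24],[1,0,0,0,-30],[1,0,0,0,-36],[1,0,0,0,-42],[1,0,0,0,-42]]'; python3 - <<'E'
from h import *
print(get_state()['moment'])
im,d=imaging.capture('scene'); save('c.png',cv2.resize(im[90:220,290:440],(750,650))[:600])
E
```

```text
time_s: 6.25
tcp_pos: [0.4558, 0.2008, 0.1365]
eef_rot: [-179.9, 0.1, -84.1]
contact_force: [0.8, 0.0, 8.6]
gripper_width: 0.0137
gripper_force: 50.0
[-0.07135453  0.04558687 -0.05563471]
```

The turn is complete, with little side load. Letting it up 9 mm into the notches and checking before release.

```bash
python3 -m handwheel '[[1,0,0,0.3,0],[1,0,0,0.6,0],[1,0,0,0.9,0],[1,0,0,0.9,0],[1,0,0,0.9,0]]'
```

```text
time_s: 6.92
tcp_pos: [0.4555, 0.2007, 0.145]
eef_rot: [-179.9, 0.0, -84.0]
contact_force: [4.2, 1.8, 4.8]
gripper_width: 0.0134
gripper_force: 49.9
```

```bash
python3 -m handwheel '[[1,0,0,0.1,0],[1,0,0,0.1,0],[1,0,0,0.1,0]]'
```

```text
time_s: 7.3
tcp_pos: [0.4548, 0.2004, 0.1455]
eef_rot: [-180.0, 0.0, -84.0]
contact_force: [4.5, 2.2, 1.9]
gripper_width: 0.0133
gripper_force: 49.9
```

The force fell sharply over half a millimetre, so the lugs are bearing in the notches. Releasing and retreating.

```bash
python3 -m handwheel '[[0.7,0,0,0,0],[0.4,0,0,0,0],[0,0,0,0,0],[0,0,0,0,0],[0,0,0,0,0],[0,0,0,3,0],[0,0,0,7,0],[0,0,0,11,0]]'; python3 -m handwheel '[[0,0,0,0,0],[0,0,0,0,0],[0,0,0,0,0]]'; python3 - <<'E'
from h import *
im,d=imaging.capture('wrist'); P=cloud('wrist',d); save('d.png',im)
near=(np.hypot(P[...,0]-.455,P[...,1]-.2)<.075)&(d>0)
top=near&(P[...,2]>.168)&(P[...,2]<.192)
print('top',top.sum(),cv2.minAreaRect((P[top][:,:2]*1000).astype(np.float32)),np.percentile(P[top][:,2],[5,50,95]))
E
```

```text
time_s: 8.3
tcp_pos: [0.4544, 0.2, 0.2567]
eef_rot: [180.0, -0.0, -84.0]
contact_force: [0.4, 0.9, 0.3]
gripper_width: 0.0854
gripper_force: 0.0
time_s: 8.68
tcp_pos: [0.4541, 0.1997, 0.2544]
eef_rot: [179.9, -0.1, -84.0]
contact_force: [-0.4, -0.2, -0.4]
gripper_width: 0.0878
gripper_force: 0.0
top 1017 ((455.1696472167969, 200.7919158935547), (13.525859832763672, 55.64554977416992), 6.236024856567383) [0.1757029  0.17799369 0.17945077]
```

View pics/d.png

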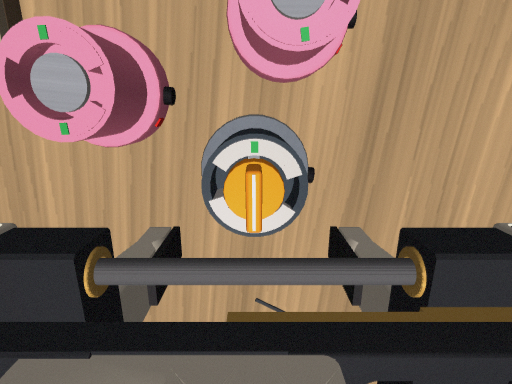

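The picture shows the amber bar at (254,200), in line with the green mark at (254,147). Its top is at 0.178 m, so the lid origin is at 0.118 m, which is locked. It is centred on the polisher's axis, and the gripper is well clear.

```bash
python3 -c "
from h import *
print(r.close_job())"
```

```text
the job is handed in; nothing more can be done
None
```

The amber lid is locked in its polisher: I pushed it down about 15.5 mm, turned it 84° clockwise, and let it up to 118 mm at the green marks. I then released it and handed the job in at about 9 s, without going near the blue lid; the hand-in returned no verdict.

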